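Sweep spacer rings through the gate into the slot

TASK

Push the three loose steel rings across the deck of the black parts tray, through the gap in its low wall and into the slot behind, one at a time: each must have dropped into the slot before the next enters the gap. Slide them with the fingertips and do not pick any of them up. Leave the gear and the fittings on the tray, and the things on the table, where they are.

Things in the scene. Friction and masses are not known exactly. Their poses are not given: they have to be found in the camera images.
- tray: fixed black moulded plastic parts tray. Origin: on the table, under the deck; tray axes: x across, y towards the gap and slot, z up. Deck: grey, flat, smooth, 50 mm above the table, x -115 to 115, y -100 to 94 mm, no rim on its three outer sides. At either side of the slot is a lower shallow pocket with screws (not the slot).
- gate (a point): centre, at deck height, of the gap in the low wall on the deck's +y edge (tray x 0, y 94, z 50 mm); axes as the tray's. Gap 46 mm wide (x -23 to 23) between rounded posts of 12 mm diameter; the wall, 8 mm thick (y 90 to 98) and 20 mm above the deck, closes the rest of the width. The deck ends here: a ring whose centre is pushed past this point tips and falls into the slot.
- slot (a point): centre of the slot's mouth, at deck height (tray x 0, y 127, z 50 mm): a well right behind the gap, open at the top, 46 mm wide (x -23 to 23), 66 mm long (y 94 to 160), its floor 46 mm below the deck
- ring1_mid (a point): loose steel spacer ring lying flat on the tray's deck: outside diameter 32 mm, bore 16 mm, 10 mm thick, about 45 g; the three are alike. The point is the ring's centre, half-way up its thickness.
- ring2_mid (a point): loose steel spacer ring lying flat on the tray's deck: outside diameter 32 mm, bore 16 mm, 10 mm thick, about 45 g; the three are alike. The point is the ring's centre, half-way up its thickness.
- ring3_mid (a point): loose steel spacer ring lying flat on the tray's deck: outside diameter 32 mm, bore 16 mm, 10 mm thick, about 45 g; the three are alike. The point is the ring's centre, half-way up its thickness.
- gear: bystander: loose black plastic gear, 40 mm across and 12 mm thick, standing flat on the deck among the rings with an upright hub and thin steel shaft, 62 mm tall in all; origin at the centre of its underside. It and the rings lie in four places, in an arc round the gate, in any order.
- tee: bystander: white plastic pipe tee lying on the deck beside the gate, left or right, 50 mm long, 22 mm high; origin at its underside
- nipple: bystander: brass hose nipple standing on the deck on the other side of the gate, 18 mm wide, 40 mm tall; origin at the centre of its underside
- pump: bystander on the table: white round pump motor, 48 mm wide, 69 mm tall; origin at its underside
- board1: bystander on the table: small green circuit board 45 x 20 mm, 12 mm tall; origin at its underside
- board2: bystander on the table: as board1
- grease: bystander on the table: white closed tube with a cap, lying, 150 mm long, 40 mm thick; origin at its underside
- driver: bystander on the table: screwdriver, lying; origin at its underside

How it is judged:
On the way, in this order (a step that is already met when the one before it is completed fails the run):
1. the first ring has dropped into the slot while the other two are still on the deck, short of the gap (((x of ring1_mid in the frame of tray between -0.025 and 0.025 m and y of ring1_mid in the frame of tray between 0.094 and 0.162 m and z of ring1_mid in the frame of tray below 0.043 m and y of each of ring2_mid, ring3_mid in the frame of tray below 0.076 m and z of each of ring2_mid, ring3_mid in the frame of tray above 0.05 m) or (y of each of ring1_mid, ring3_mid in the frame of tray below 0.076 m and z of each of ring1_mid, ring3_mid in the frame of tray above 0.05 m and x of ring2_mid in the frame of tray between -0.025 and 0.025 m and y of ring2_mid in the frame of tray between 0.094 and 0.162 m and z of ring2_mid in the frame of tray below 0.043 m) or (y of each of ring1_mid, ring2_mid in the frame of tray below 0.076 m and z of each of ring1_mid, ring2_mid in the frame of tray above 0.05 m and x of ring3_mid in the frame of tray between -0.025 and 0.025 m and y of ring3_mid in the frame of tray between 0.094 and 0.162 m and z of ring3_mid in the frame of tray below 0.043 m))), for 0.2 s.
2. a second ring has dropped into the slot while the last is still on the deck, short of the gap (((x of ring1_mid in the frame of tray between -0.025 and 0.025 m and y of ring1_mid in the frame of tray between 0.094 and 0.162 m and z of each of ring1_mid, ring2_mid in the frame of tray below 0.043 m and x of ring2_mid in the frame of tray between -0.025 and 0.025 m and y of ring2_mid in the frame of tray between 0.094 and 0.162 m and y of ring3_mid in the frame of tray below 0.076 m and z of ring3_mid in the frame of tray above 0.05 m) or (x of ring1_mid in the frame of tray between -0.025 and 0.025 m and y of ring1_mid in the frame of tray between 0.094 and 0.162 m and z of each of ring1_mid, ring3_mid in the frame of tray below 0.043 m and y of ring2_mid in the frame of tray below 0.076 m and z of ring2_mid in the frame of tray above 0.05 m and x of ring3_mid in the frame of tray between -0.025 and 0.025 m and y of ring3_mid in the frame of tray between 0.094 and 0.162 m) or (y of ring1_mid in the frame of tray below 0.076 m and z of ring1_mid in the frame of tray above 0.05 m and x of ring2_mid in the frame of tray between -0.025 and 0.025 m and y of ring2_mid in the frame of tray between 0.094 and 0.162 m and z of each of ring2_mid, ring3_mid in the frame of tray below 0.043 m and x of ring3_mid in the frame of tray between -0.025 and 0.025 m and y of ring3_mid in the frame of tray between 0.094 and 0.162 m))), for 0.2 s.
At the end, for the whole second after the job is handed in: all three rings lie in the slot behind the gap, each centre at least 7 mm below the deck (x of ring1_mid in the frame of tray between -0.025 and 0.025 m and y of ring1_mid in the frame of tray between 0.094 and 0.162 m and z of each of ring1_mid, ring2_mid, ring3_mid in the frame of tray below 0.043 m and x of ring2_mid in the frame of tray between -0.025 and 0.025 m and y of ring2_mid in the frame of tray between 0.094 and 0.162 m and x of ring3_mid in the frame of tray between -0.025 and 0.025 m and y of ring3_mid in the frame of tray between 0.094 and 0.162 m); the robot touches nothing.
It fails at once if a ring is lifted off the deck (centre more than 22 mm above it) (z of any of ring1_mid, ring2_mid, ring3_mid in the frame of tray above 0.072 m).
It fails at once if the gear is moved more than 25 mm (distance of gear from where it was at the start of the episode above 0.025 m).
It fails at once if the tee or the nipple on the tray is moved more than 25 mm (distance of any of tee, nipple from where it was at the start of the episode above 0.025 m).
It fails at once if a thing on the table is moved more than 25 mm (distance of any of pump, board1, board2, grease, driver from where it was at the start of the episode above 0.025 m).
It also fails if it takes over 61 s, if anything falls off the work surface, if the arm or the gripper's body presses on something with over 40 N, if the wrist force passes 120 N, or if a joint passes its speed limit or range.

ROBOT

A 6-joint arm with a two-finger parallel gripper is mounted at the origin on the work surface. World frame = base frame: x ahead of the robot, y to its left, z up, the work surface at z = 0. Lengths are in m, angles in rad, forces in N, time in s.
With the tool pointing down it reaches from about 0.25 to 0.725 m from the base axis. Payload 4 kg.
Tool frame: the origin (TCP) lies between the finger pads; the fingertips stand 8 mm ahead of it and the grasp point (between the pads) lies 11 mm behind it; z points along the fingers, y is the direction in which the jaws open and shut (so a half turn about z gives the same grasp; the last joint's range is limited). The gripper opens to 85 mm and grips with 20 to 120 N. Pads are 22 mm wide; open, the fingers measure 114 mm over their backs; the gripper's body (76 mm by 85 mm) begins 54 mm behind the grasp point. The pads swing forward as they close: fully open they stand 13 mm farther back than shut.
Start: joints at [1.102, 0.241, 0.005, 1.335, 0, 1.571], TCP at [0.226, 0.446, 0.239] pointing down, gripper open.
Joint ranges: [-2.72, 2.72], [-1.05, 1.87], [-1.09, 1.28], [-1.99, 2.15], [-1.42, 1.44], [-3.14, 3.14]. Speed limits (rad/s): [2.79, 2.79, 3.14, 3.14, 3.14, 3.14].

INTERFACE

Orientations are given as a unit quaternion [x, y, z, w].
In Python, from workcell import * gives the robot as it stands.
- The arm moves only by the tool send_rows, never from a script. Its argument "increments" is a list that holds one entry, the list of rows, each a list of 6 numbers: the shift along the tool's x, y, z in units of 50 mm (1.0 is 50 mm), then the turn, a rotation vector about the tool's x, y, z in units of 10 degrees (1.0 is 10 degrees). In form: [[[x, y, z, ax, ay, az], ...]]. A call has 1 to 8 rows; each row shifts and turns the commanded pose from where the row before left it, along the tool's axes as they then stand; what a row does not reach is not made up. A row lasts 1/8 s, in which the tool goes at most 62.5 mm and 10.7 degrees, less where a joint would pass 70% of its speed; a pose out of reach is approached as far as the arm can. A call with a number of a shift or a turn outside -1 to 1 is refused whole. A call with a gripper value outside its range is refused whole. "grip" is the closure, from 0 (fully open) to 1 (shut), set as the call begins (left out, the last holds). The fingers move at their own pace and stop on an object; the grip force is fixed at half the most. Time passes only in rows, so rows that do not move let the fingers close. It gives the time, the measured TCP pose, the force and the opening at its end, in the units of the state.
- get_obs(): the state, without advancing time (a new reading comes with each control period).
- camera(name): name is "scene" or "top" or "wrist"; returns a dict with "color" (480x640x3 uint8, red, green, blue), "z_map" (480x640 float32, m along the optical axis (not along the pixel's ray), 0 where there is no reading), "intrinsics" (3x3 intrinsics, pixels), "pose" (4x4, takes a point from camera to world coordinates); the wrist camera has in their place "mount" (4x4, takes a point from camera to tool coordinates, whose origin is the TCP and whose axes are the flange's). Camera axes: x right, y down, z forward; pixel columns grow to the right and rows downward; lengths in m; the calibration is good to about 2 mm. A picture is of the moment at which its call begins: read the wrist's pose just before it.
- job_done(): hands the job in, once; it reports no verdict.
The state is a dict: "clock": time; "joint_pos": joint angles; "joint_vel": joint speeds; "tau": joint torques, N m; "eef_pos": TCP position; "tool_rot": TCP orientation; "ft_force": force on the tool from outside, world axes, zero at the start; "ft_torque": the same for the moment, N m; "grip_width": finger opening in m.
Only numpy, scipy, OpenCV 4.12 (cv2) and the standard library are available. Lean on these libraries where they do the work, as an engineer would, in place of code of your own. Each camera call takes 0.05 s, during which the arm holds its last target.

## Working session

There is one attempt and no reset: what is moved stays moved. The work goes in short steps, Python scripts to look and compute and a tool call to move; the robot and the scene stay as the last step left them, time stands still between calls to the robot, and variables do not carry over. Pictures are saved under pics/ and viewed, and the job is handed in when it is done.

Besides the shell and the picture viewer there is one more tool, called after "Call:" by a JSON object that holds its "name" and its "arguments", one argument or row to a line. send_rows: Moves the arm, as the interface text tells. Its arguments: {"type":"object","properties":{"increments":{"type":"array"},"grip":{"type":"number"}},"required":["increments"]}

```bash
mkdir -p pics; ls
python3 - <<'E'
from workcell import *
import cv2,numpy as np
o=get_obs();print({k:np.round(v,3).tolist() for k,v in o.items()})
for n in("scene","top"):
    c=camera(n);cv2.imwrite(f"pics/{n}0.png",c["color"][:,:,::-1]);np.savez(f"{n}0.npz",**c)
    print(n,c["intrinsics"].tolist(),np.round(c["pose"],3).tolist())
E
```

```text
pics
{'clock': 0.0, 'joint_pos': [1.102, 0.241, 0.004, 1.335, 0.0, 1.571], 'joint_vel': [0.001, 0.001, 0.001, -0.002, 0.001, -0.0], 'tau': [0.001, -37.232, 25.241, 0.017, 0.0, -0.0], 'eef_pos': [0.226, 0.445, 0.238], 'tool_rot': [0.232, 0.973, -0.001, -0.0], 'ft_force': [-1.285, 0.43, -0.502], 'ft_torque': [-0.064, 0.008, 0.01], 'grip_width': 0.085}
scene [[471.5911462396073, 0.0, 319.12107016150725], [0.0, 471.5911462396073, 237.97430410917872], [0.0, 0.0, 1.0]] [[0.152, 0.726, -0.67, 1.236], [0.988, -0.116, 0.099, -0.114], [-0.006, -0.678, -0.735, 0.812], [0.0, 0.0, 0.0, 1.0]]
top [[466.0990526766226, 0.0, 317.31437780841895], [0.0, 466.0990526766226, 237.51406067399424], [0.0, 0.0, 1.0]] [[-0.009, -0.987, 0.163, 0.363], [-1.0, 0.008, -0.007, -0.005], [0.006, -0.163, -0.987, 1.176], [0.0, 0.0, 0.0, 1.0]]
```

View pics/scene0.png

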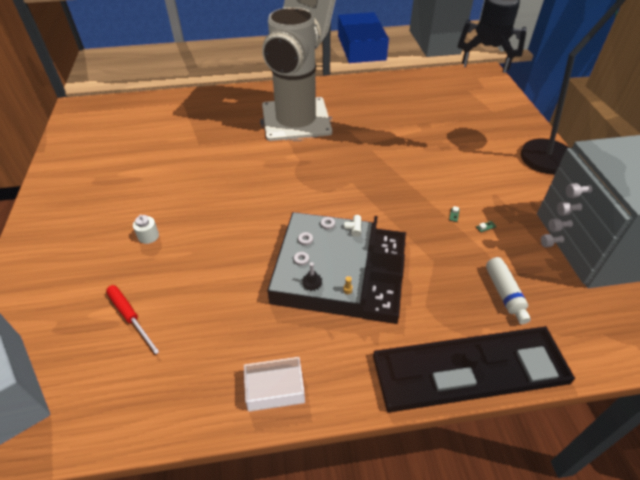

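View pics/top0.png

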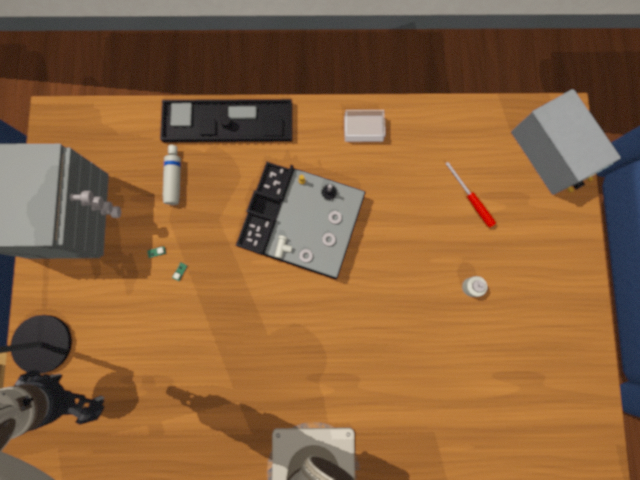

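The top view shows the tray near (305,220), with the gap and slot facing image left (world +y). The rings are near (335,217), (329,240) and (306,256), the gear at (330,190), the nipple at (301,180) and the tee at (282,247). Next I'll measure these.

```bash
cat > h.py <<'E'
import numpy as np,cv2
def ray(c,u,v,z):
    K=c["intrinsics"];P=c["pose"];d=P[:3,:3]@np.array([(u-K[0,2])/K[0,0],(v-K[1,2])/K[1,1],1.]);o=P[:3,3]
    return o+d*(z-o[2])/d[2]
def cloud(c):
    K=c["intrinsics"];P=c["pose"];v,u=np.mgrid[:480,:640];Z=c["z_map"]
    p=np.stack([(u-K[0,2])/K[0,0]*Z,(v-K[1,2])/K[1,1]*Z,Z],-1)
    return p@P[:3,:3].T+P[:3,3]
E
python3 - <<'E'
from h import *
for n,box in(("top",(230,150,380,290)),("scene",(255,200,420,330))):
    c=np.load(n+"0.npz");im=c["color"];x0,y0,x1,y1=box
    cv2.imwrite(f"pics/{n}crop.png",cv2.resize(im[y0:y1,x0:x1,::-1],None,fx=4.5,fy=4.5,interpolation=cv2.INTER_CUBIC)[:600,:800])
    W=cloud(c)
    hsv=cv2.cvtColor(im,cv2.COLOR_RGB2HSV)
    g=((hsv[...,1]<40)&(hsv[...,2]>90)&(hsv[...,2]<190)).astype(np.uint8);m=np.zeros_like(g);m[y0:y1,x0:x1]=g[y0:y1,x0:x1]
    ct=max(cv2.findContours(m,0,2)[0],key=cv2.contourArea)
    z=W[...,2][m>0];print(n,"deck z",np.median(z),"hsv",np.median(hsv[m>0],0))
    w=np.array([ray(c,*p[0],.05)[:2] for p in ct],np.float32)
    r=cv2.minAreaRect(w);print("deck rect",r)
    b=((hsv[...,1]<40)&(hsv[...,2]>195)).astype(np.uint8);k=np.zeros_like(b);k[y0:y1,x0:x1]=b[y0:y1,x0:x1]
    for q in cv2.findContours(k,0,2)[0]:
        if cv2.contourArea(q)<25: continue
        (u,v),rr=cv2.minEnclosingCircle(q);mm=np.zeros_like(k);cv2.drawContours(mm,[q],-1,1,-1)
        print("bright",u,v,rr,ray(c,u,v,.06).round(4),"z",np.round(np.percentile(W[...,2][mm>0],[50,90]),4))
E
```

```text
top deck z 0.05094813733636494 hsv [ 30.  10. 154.]
deck rect ((0.5880932807922363, -0.00741606205701828), (0.18562853336334229, 0.22583778202533722), 71.21871185302734)
bright 280.1875 245.875 10.040059089660645 [0.5277 0.0767 0.06  ] z [0.0673 0.0707]
scene deck z 0.05164296215346598 hsv [ 68.   6. 160.]
deck rect ((0.5883726477622986, -0.0105743408203125), (0.18410982191562653, 0.2241760790348053), 70.99714660644531)
bright 301.3846130371094 257.0 6.690641403198242 [ 0.5983 -0.0577  0.06  ] z [0.0604 0.0624]
bright 305.4615478515625 237.0 6.538552284240723 [ 0.5431 -0.0417  0.06  ] z [0.0603 0.0624]
bright 327.875 221.0 6.206195831298828 [0.5025 0.0145 0.06  ] z [0.0604 0.0631]
bright 353.3387145996094 223.44009399414062 9.349172592163086 [0.5191 0.0693 0.06  ] z [0.0679 0.0714]
```

View pics/topcrop.png

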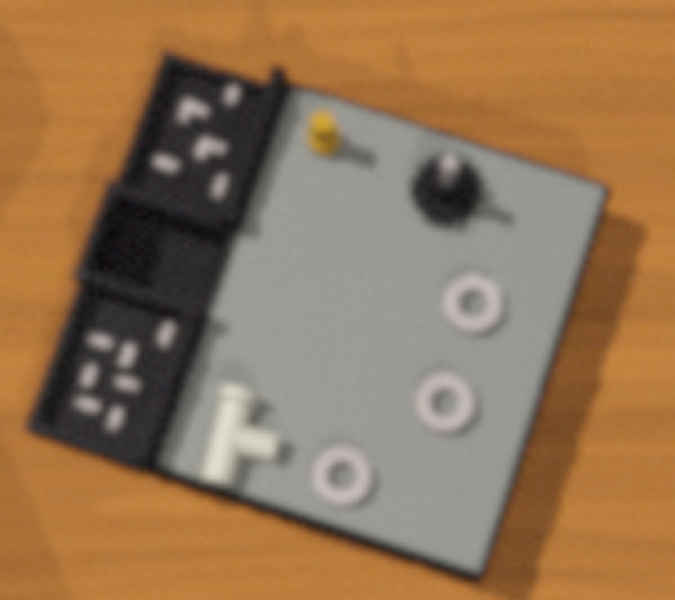

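View pics/scenecrop.png

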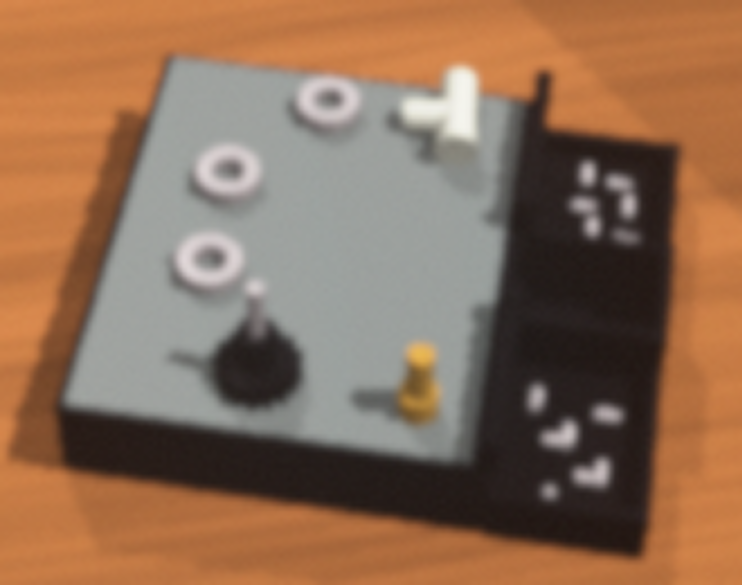

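Call:
{"name": "send_rows", "arguments": {
  "increments": [
    [[-0.8, -0.4, 0, 0, 0, 0], [-0.8, -0.4, 0, 0, 0, 0], [-0.8, -0.4, 0, 0, 0, 0], [-0.8, -0.4, 0, 0, 0, 0], [-0.8, -0.4, 0, 0, 0, 0], [-0.8, -0.4, 0, 0, 0, 0], [-0.8, -0.4, 0, 0, 0, 0], [-0.8, -0.4, 0, 0, 0, 0]]
  ],
  "grip": 0.8
}}

```text
clock: 1.1
eef_pos: [0.4396, 0.1574, 0.2389]
tool_rot: [0.232, 0.973, -0.0, -0.0]
ft_force: [0.4, -0.1, 0.5]
grip_width: 0.017
```

Call:
{"name": "send_rows", "arguments": {
  "increments": [
    [[0, 0, 0, 0, 0, 1], [0, 0, 0, 0, 0, 1], [0, 0, 0, 0, 0, 1], [0, 0, 0, 0, 0, 1], [0, 0, 0, 0, 0, 1], [0, 0, 0, 0, 0, 1], [0, 0, 0, 0, 0, 1], [0, 0, 0, 0, 0, 1]]
  ]
}}

```text
clock: 2.1
eef_pos: [0.4387, 0.1586, 0.2388]
tool_rot: [0.805, 0.593, -0.001, -0.0]
ft_force: [0.3, -0.0, -0.2]
grip_width: 0.0171
```

Run:
```python
from workcell import *
from h import *
o=get_obs();print({k:np.round(v,4).tolist() for k,v in o.items()})
c=camera("wrist");cv2.imwrite("pics/w1.png",c["color"][:,:,::-1]);print(c["mount"].round(3).tolist(),c["intrinsics"].tolist())
```

```text
{'clock': 2.1, 'joint_pos': [0.3469, 0.1755, -0.0787, 1.3178, 0.0, 2.2177], 'joint_vel': [-0.0001, 0.001, -0.0008, 0.0006, -0.001, 1.3813], 'tau': [0.0013, -33.9151, 25.1523, 0.0103, 0.0002, -1.1495], 'eef_pos': [0.4387, 0.1586, 0.2388], 'tool_rot': [0.8048, 0.5935, -0.0006, -0.0002], 'ft_force': [0.3054, -0.0414, -0.2187], 'ft_torque': [0.0183, 0.0207, -0.0623], 'grip_width': 0.0171}
[[-0.001, -0.954, -0.301, 0.077], [1.0, -0.0, -0.001, -0.0], [0.001, -0.301, 0.954, -0.134], [0.0, 0.0, 0.0, 1.0]] [[368.18759516186145, 0.0, 315.05219665141226], [0.0, 368.18759516186145, 235.11682601020334], [0.0, 0.0, 1.0]]
```

View pics/w1.png

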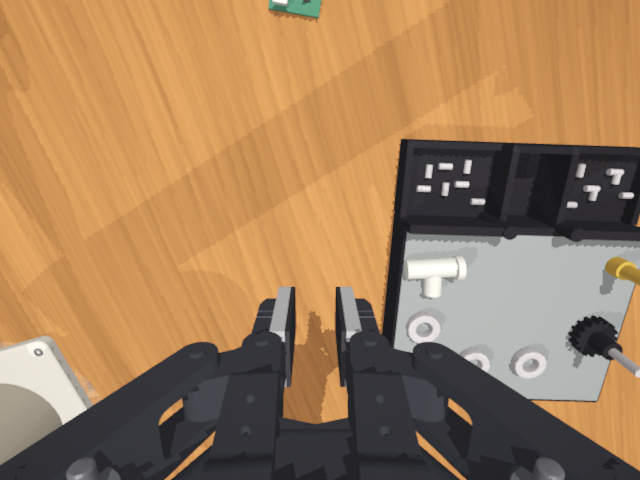

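The wrist view shows the gap posts at about (510,232) and (577,235), the rings at (424,328), (475,360) and (529,364), and the jaws about 17 mm open. I'll move back over the near edge of the tray to bring the whole deck into view.

Call:
{"name": "send_rows", "arguments": {
  "increments": [
    [[-0.68, 0.62, 0, 0, 0, 0], [-0.68, 0.62, 0, 0, 0, 0], [-0.68, 0.62, 0, 0, 0, 0], [-0.68, 0.62, 0, 0, 0, 0], [-0.68, 0.62, 0, 0, 0, 0], [-0.68, 0.62, 0, 0, 0, 0], [0, 0, 0, 0, 0, 0.1], [0, 0, 0, 0, 0, 0]]
  ]
}}

```text
clock: 3.15
eef_pos: [0.5574, -0.0902, 0.2387]
tool_rot: [0.808, 0.589, -0.0, -0.001]
ft_force: [-0.8, -0.4, 0.0]
grip_width: 0.0171
```

```bash
cat >> h.py <<'E'
from scipy.spatial.transform import Rotation as R
def wrist(name):
    from workcell import get_obs,camera
    o=get_obs();c=dict(camera("wrist"))
    T=np.eye(4);T[:3,:3]=R.from_quat(o["tool_rot"]).as_matrix();T[:3,3]=o["eef_pos"]
    c["pose"]=T@c["mount"];cv2.imwrite(f"pics/{name}.png",c["color"][:,:,::-1])
    np.savez(name+".npz",**c);return o,c
E
python3 - <<'E'
from h import *
o,c=wrist("w2");print({k:np.round(v,4).tolist() for k,v in o.items() if k in("clock","eef_pos","tool_rot","joint_pos","ft_force","grip_width")})
E
```

```text
{'clock': 3.15, 'joint_pos': [-0.1607, 0.3718, 0.1853, 1.386, 0.0005, 1.721], 'eef_pos': [0.5574, -0.0902, 0.2387], 'tool_rot': [0.8081, 0.5891, -0.0004, -0.0008], 'ft_force': [-0.7797, -0.4439, 0.0073], 'grip_width': 0.0171}
```

View pics/w2.png

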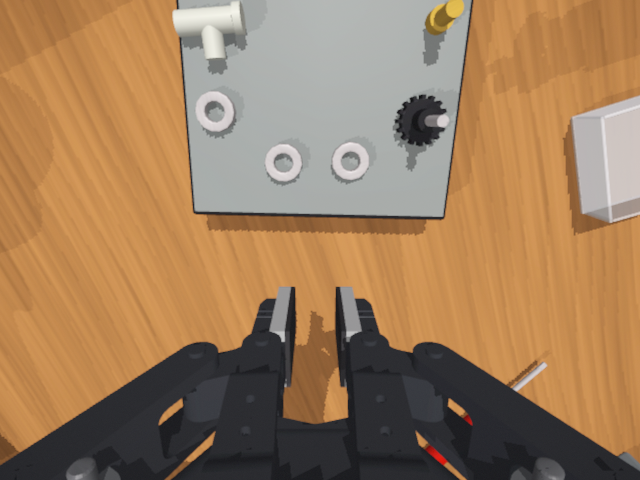

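The second wrist view shows the rings at about (215,111), (283,162) and (350,161), the gear at (420,120), and the deck's near edge from (194,212) to (444,217). Next I'll work out the tray frame and ring positions from both views.

Run:
```python
from h import *
c=dict(np.load("w2.npz"));im=c["color"];hsv=cv2.cvtColor(im,cv2.COLOR_RGB2HSV)
W=cloud(c)
g=((hsv[...,1]<45)&(hsv[...,2]>110)&(hsv[...,2]<195)).astype(np.uint8);g[:, 480:]=0;g[230:]=0
print("deck z",np.median(W[...,2][g>0]))
q=max(cv2.findContours(g,0,2)[0],key=cv2.contourArea);h=cv2.convexHull(q)[:,0]
ap=cv2.approxPolyDP(h,6,True)[:,0];print(ap.tolist())
w=np.array([ray(c,*p,.05)[:2] for p in ap]);print(w.round(4).tolist())
# edges by line fit
def fit(sel):
    p=np.array([ray(c,*x,.05)[:2] for x in q[:,0] if sel(*x)],np.float32);vx,vy,x0,y0=cv2.fitLine(p,cv2.DIST_HUBER,0,.01,.01).ravel();return np.array([vx,vy]),np.array([x0,y0])
fr=fit(lambda u,v:v>205 and 205<u<435);L=fit(lambda u,v:5<v<205 and u<200);Rr=fit(lambda u,v:60<v<205 and u>440)
for n,l in zip("FLR",(fr,L,Rr)):print(n,np.degrees(np.arctan2(l[0][1],l[0][0])),l[1])
def X(a,b):
    t=np.linalg.solve(np.c_[a[0],-b[0]],b[1]-a[1]);return a[1]+t[0]*a[0]
fl,frr=X(fr,L),X(fr,Rr);print("corners",fl,frr,np.linalg.norm(fl-frr))
ex=(frr-fl)/np.linalg.norm(frr-fl);ey=np.array([-ex[1],ex[0]]);org=(fl+frr)/2+ey*.1
print("org",org,"yhead",np.degrees(np.arctan2(ey[1],ey[0])))
np.savez("tray.npz",org=org,ex=ex,ey=ey)
T=lambda p:np.round(1000*np.array([(p[:2]-org)@ex,(p[:2]-org)@ey]),1)
b=((hsv[...,1]<45)&(hsv[...,2]>198)).astype(np.uint8);b[230:]=0
for k in cv2.findContours(b,0,2)[0]:
    if cv2.contourArea(k)<200: continue
    (u,v),a,_=cv2.fitEllipse(k);p=ray(c,u,v,.06);print("bright",(u,v),a,p,T(p))
for n,lst in(("top",[(c_[0]/4.5+230,c_[1]/4.5+150) for c_ in((342,475),(445,403),(473,303))]),("scene",[(327.9,221),(305.5,237),(301.4,257)])):
    d=dict(np.load(n+"0.npz"));print(n,[T(ray(d,*x,.06)).tolist() for x in lst])
dk=((hsv[...,2]<70)).astype(np.uint8);dk[230:]=0;dk[:,:390]=0;dk[:,470:]=0;dk[170:]=0
k=max(cv2.findContours(dk,0,2)[0],key=cv2.contourArea);(u,v),r=cv2.minEnclosingCircle(k);print("gear",u,v,r,T(ray(c,u,v,.062)))
d=dict(np.load("w1.npz")) if 0 else None
t=dict(np.load("top0.npz"));print("posts top",[T(ray(t,x/4.5+230,y/4.5+150,.07)) for x,y in((238,228),(205,318))],"tee stem",T(ray(t,285/4.5+230,447/4.5+150,.06)),"tee",T(ray(c,215,55,.06)))
```

```text
deck z 0.050238152788035784
[[471, 0], [442, 216], [195, 210], [178, 0]]
[[0.7203, 0.0295], [0.6638, -0.1314], [0.4531, -0.0579], [0.5068, 0.0985]]
F -19.123285 [ 0.56898266 -0.09851949]
L 70.70487 [0.48656783 0.04001037]
R 70.53342 [ 0.68958926 -0.05805093]
corners [ 0.4522402  -0.05804065] [ 0.6636793  -0.13135424] 0.22378868
org [ 5.9071994e-01 -2.1585077e-04] yhead 70.87671
bright (282.8486328125, 161.9384307861328) (34.59693145751953, 35.81488037109375) [ 0.54386744 -0.04100059  0.06      ] [-30.9 -53.9]
bright (350.2857360839844, 160.28977966308594) (34.600982666015625, 35.9114990234375) [ 0.59811792 -0.05701875  0.06      ] [ 25.6 -51.2]
bright (621.9671020507812, 155.56451416015625) (47.25590515136719, 108.5325927734375) [ 0.8145332  -0.12255887  0.06      ] [251.5 -42.3]
bright (213.9053497314453, 110.62973022460938) (35.88759231567383, 38.8531608581543) [0.50446569 0.01456016 0.06      ] [-86.3 -14.3]
bright (208.15328979492188, 23.866018295288086) (57.9437255859375, 62.39091873168945) [0.52425996 0.07344501 0.06      ] [-86.9  47.8]
top [[-87.1, -14.7], [-32.4, -54.6], [24.7, -51.7]]
scene [[-88.1, -15.0], [-31.4, -54.7], [25.9, -51.8]]
gear 420.45465087890625 119.383056640625 26.277767181396484 [ 80.2 -17.3]
posts top [array([21.1, 81.5]), array([-31.4,  81.9])] tee stem [-82.6  19.2] tee [-83.   26.5]
```

Call:
{"name": "send_rows", "arguments": {
  "increments": [
    [[0.7, 0, 0, 0, 0, 0], [0.7, 0, 0, 0, 0, 0], [0, 0, 0, 0, 0, 0], [0, 0, 0, 0, 0, 0]]
  ]
}}

```text
clock: 3.7
eef_pos: [0.5788, -0.023, 0.2394]
tool_rot: [0.808, 0.59, -0.0, 0.0]
ft_force: [0.8, -0.8, 0.4]
grip_width: 0.0174
```

Run:
```python
from h import *
o,c=wrist("w3");print({k:np.round(v,4).tolist() for k,v in o.items() if k in("clock","eef_pos","tool_rot","joint_pos","ft_force","grip_width")})
```

```text
{'clock': 3.7, 'joint_pos': [-0.0395, 0.4005, 0.2298, 1.4004, -0.0004, 1.8408], 'eef_pos': [0.5788, -0.023, 0.2394], 'tool_rot': [0.8076, 0.5897, -0.0002, 0.0], 'ft_force': [0.8473, -0.7549, 0.3782], 'grip_width': 0.0174}
```

View pics/w3.png

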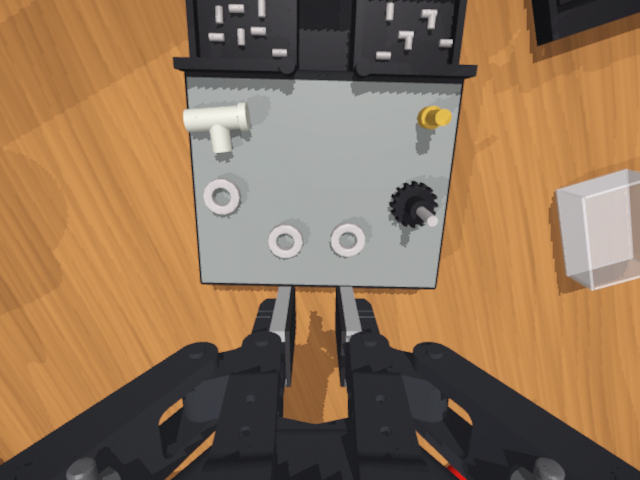

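This view takes in the whole tray, with the gap between post tops near (288,70) and (361,73). I'll enlarge it with the dark tones brightened.

Run:
```python
from h import *
c=dict(np.load("w3.npz"));im=c["color"][40:110,260:400,::-1]
cv2.imwrite("pics/w3c.png",(255*(cv2.resize(im,None,fx=5.5,fy=5.5,interpolation=cv2.INTER_CUBIC)/255.)**.45).astype(np.uint8))
```

```text
(no output)
```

View pics/w3c.png

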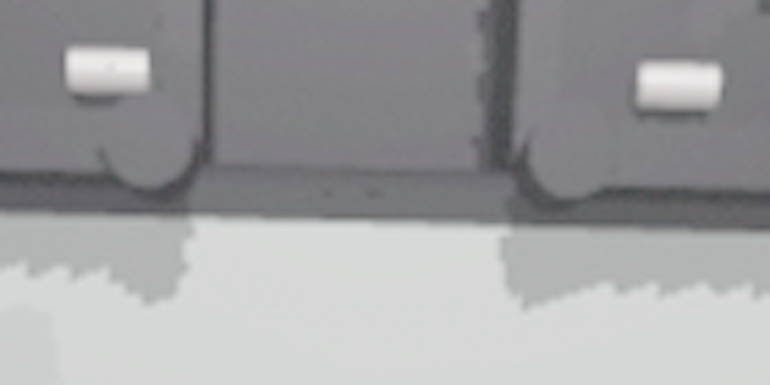

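Run:
```python
from h import *
c=dict(np.load("w3.npz"));im=c["color"];hsv=cv2.cvtColor(im,cv2.COLOR_RGB2HSV)
pl=ray(c,260+147/5.5,40+145/5.5,.07)[:2];pr=ray(c,260+568/5.5,40+152/5.5,.07)[:2]
print("posts",pl,pr,np.linalg.norm(pl-pr),"head",90+np.degrees(np.arctan2(*(pr-pl)[::-1])))
# side/front edges of tray using non-wood (low saturation) incl black rim
nw=((hsv[...,1]<90)|(hsv[...,2]<60)).astype(np.uint8)
g=((hsv[...,1]<45)&(hsv[...,2]>110)).astype(np.uint8)
for v in (130,200,260):
    r=np.where(nw[v,150:480])[0]+150;print(v,r.min(),r.max(), [ray(c,x,v,.05)[:2].round(4).tolist() for x in(r.min(),r.max())])
ex=(pr-pl)/np.linalg.norm(pr-pl);h=np.radians(71.0);ey=np.array([np.cos(h),np.sin(h)]);ex=np.array([ey[1],-ey[0]])
gate=(pl+pr)/2;org=gate-.094*ey;print("gate",gate,"org",org)
np.savez("tray.npz",org=org,ex=ex,ey=ey)
T=lambda p:np.round(1000*np.array([(p[:2]-org)@ex,(p[:2]-org)@ey]),1)
for p in((202,284),(435,288)):print("front corner",T(ray(c,*p,.05)))
b=((hsv[...,1]<45)&(hsv[...,2]>198)).astype(np.uint8);b[275:]=0;b[:,:150]=0;b[:,480:]=0
for k in cv2.findContours(b,0,2)[0]:
    if cv2.contourArea(k)<200: continue
    (u,v),a,_=cv2.fitEllipse(k);p=ray(c,u,v,.06);print("bright",(u,v),a,p,T(p))
for p in((248,103),(184,130),(221,152),(249,127)):print("tee pts",T(ray(c,*p,.06)))
print("gear",T(ray(c,413,204,.062)),"nip",T(ray(c,433,119,.06)),"tcp",T(get if 0 else np.array([.5788,-.023])))
```

```text
posts [0.59291623 0.09315512] [0.64777092 0.07463745] 0.05789594851121973 head 71.34650716930163
130 187 456 [[0.4958, 0.0751], [0.7125, 0.0057]]
200 194 447 [[0.4773, 0.0177], [0.693, -0.0514]]
260 199 438 [[0.4588, -0.0369], [0.6733, -0.1055]]
gate [0.62034357 0.08389629] org [ 0.58974017 -0.00498246]
front corner [-112.4  -97.6]
front corner [112.4 -96.8]
bright (284.72052001953125, 241.0761260986328) (30.88329315185547, 32.14373016357422) [ 0.54381626 -0.04084024  0.06      ] [-31.7 -48.9]
bright (347.77191162109375, 239.70733642578125) (30.67843246459961, 32.560386657714844) [ 0.59814028 -0.05686197  0.06      ] [ 24.8 -46.3]
bright (220.69781494140625, 196.1930389404297) (32.38913345336914, 34.70383834838867) [0.50450831 0.01473025 0.06      ] [-87.   -9.1]
bright (214.36898803710938, 123.63236236572266) (51.33115768432617, 59.00807189941406) [0.52235789 0.07212304 0.06      ] [-88.8  51. ]
tee pts [-60.8  67.4]
tee pts [-114.    45.4]
tee pts [-84.7  28.4]
tee pts [-60.6  48.9]
gear [ 79.5 -11.9] nip [89.1 58.4] tcp [ -4.5 -20.6]
```

Call:
{"name": "send_rows", "arguments": {
  "increments": [
    [[0, 0, 0, 0, 0, 0.13], [-0.64, -0.27, 0, 0, 0, 0], [-0.64, -0.27, 0, 0, 0, 0], [0, 0, 0.7, 0, 0, 0], [0, 0, 0.7, 0, 0, 0], [0, 0, 0.7, 0, 0, 0], [0, 0, 0.7, 0, 0, 0], [0, 0, 0, 0, 0, 0]]
  ]
}}

```text
clock: 4.75
eef_pos: [0.53, -0.0757, 0.0968]
tool_rot: [0.815, 0.579, -0.002, -0.002]
ft_force: [0.1, 0.1, 0.9]
grip_width: 0.0169
```

```bash
cat > st.py <<'E'
from h import *
from workcell import get_obs
t=np.load("tray.npz");org,ex,ey=t["org"],t["ex"],t["ey"]
T=lambda p:np.round(1000*np.array([(p[:2]-org)@ex,(p[:2]-org)@ey]),1)
if __name__=="__main__":
    o=get_obs();q=o["tool_rot"];print(round(o["clock"],2),"tray",T(o["eef_pos"]),"z",round(o["eef_pos"][2]*1000,1),"head",round(np.degrees(2*np.arctan2(q[1],q[0])),2),"f",o["ft_force"].round(1),"w",o["grip_width"].round(4),"j",o["joint_pos"].round(2))
E
python3 st.py
python3 - <<'E'
from h import *
wrist("w4")
E
```

```text
Traceback (most recent call last):
  File "st.py", line 6, in <module>
    o=get_obs();q=o["tool_rot"];print(round(o["clock"],2),"tray",T(o["eef_pos"]),"z",round(o["eef_pos"][2]*1000,1),"head",round(np.degrees(2*np.arctan2(q[1],q[0])),2),"f",o["ft_force"].round(1),"w",o["grip_width"].round(4),"j",o["joint_pos"].round(2))
                                                                                                                                                                                                      ^^^^^^^^^^^^^^^^^^^^^
AttributeError: 'float' object has no attribute 'round'
```

View pics/w4.png

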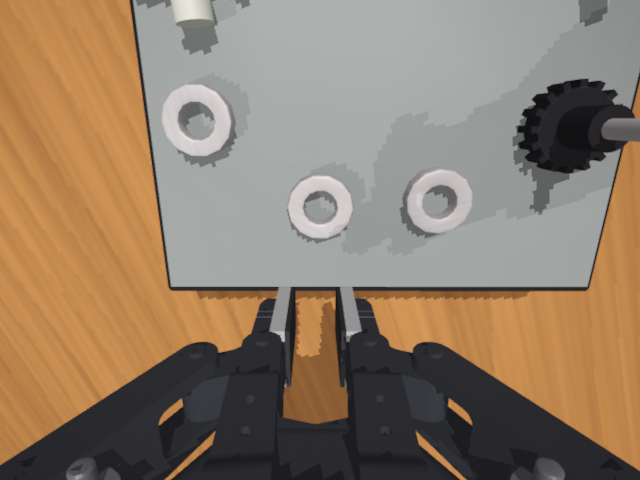

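Ring B at (320,207) lies straight ahead of the jaw centre, which is near x=316. I'll go down to just above the deck.

Call:
{"name": "send_rows", "arguments": {
  "increments": [
    [[0, 0, 0.5, 0, 0, 0], [0, 0, 0.2, 0, 0, 0], [0, 0, 0, 0, 0, 0], [0, 0, 0, 0, 0, 0]]
  ]
}}

```text
clock: 5.3
eef_pos: [0.5338, -0.0756, 0.0655]
tool_rot: [0.815, 0.58, 0.001, 0.001]
ft_force: [0.6, -0.1, 0.3]
grip_width: 0.017
```

```bash
sed -i 's/o\["grip_width"\].round(4)/round(float(o["grip_width"]),4)/' st.py
python3 st.py
python3 - <<'E'
from h import *
wrist("w5")
E
```

```text
5.3 tray [-29.9 -85. ] z 65.5 head 70.83 f [ 0.6 -0.1  0.3] w 0.017 j [-0.14  0.45 -0.17  0.95  0.    1.76]
```

View pics/w5.png

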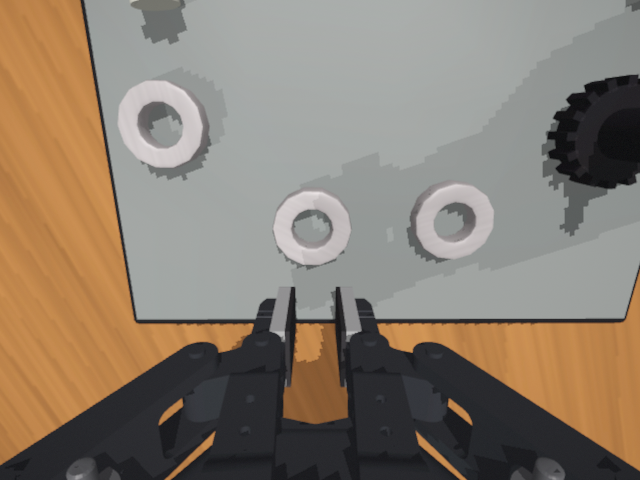

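Call:
{"name": "send_rows", "arguments": {
  "increments": [
    [[0, -0.03, 0.1, 0, 0, 0], [0, 0, 0, 0, 0, 0], [0.16, 0.0, 0, 0, 0, 0], [0.16, 0.02, 0, 0, 0, 0], [0.16, 0.03, 0, 0, 0, 0], [0.16, 0.03, 0, 0, 0, 0], [0.16, 0.03, 0, 0, 0, 0], [0, 0, 0, 0, 0, 0]]
  ]
}}

```text
clock: 6.35
eef_pos: [0.5503, -0.0382, 0.0593]
tool_rot: [0.815, 0.58, 0.0, 0.0]
ft_force: [-0.3, -0.7, -0.2]
grip_width: 0.0172
```

```bash
python3 st.py
python3 - <<'E'
from h import *
wrist("w6")
E
```

```text
6.35 tray [-26.5 -44.3] z 59.3 head 70.9 f [-0.3 -0.7 -0.2] w 0.0172 j [-0.07  0.48 -0.14  0.95  0.    1.83]
```

View pics/w6.png

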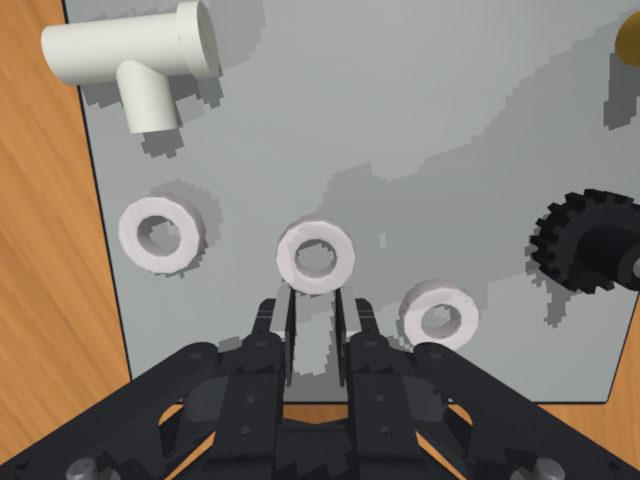

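Ring B at (315,256) is nested evenly in the jaws. I'll keep pushing.

Call:
{"name": "send_rows", "arguments": {
  "increments": [
    [[0.16, 0.04, 0, 0, 0, 0], [0.16, 0.04, 0, 0, 0, 0], [0.16, 0.04, 0, 0, 0, 0], [0.16, 0.04, 0, 0, 0, 0], [0.16, 0.04, 0, 0, 0, 0], [0.16, 0.04, 0, 0, 0, 0], [0.16, 0.04, 0, 0, 0, 0], [0.16, 0.04, 0, 0, 0, 0]]
  ]
}}

```text
clock: 7.4
eef_pos: [0.5862, 0.0167, 0.0593]
tool_rot: [0.815, 0.58, -0.0, -0.0]
ft_force: [0.3, -0.9, -0.1]
grip_width: 0.0166
```

Call:
{"name": "send_rows", "arguments": {
  "increments": [
    [[0.16, 0.04, 0, 0, 0, 0], [0.16, 0.04, 0, 0, 0, 0], [0.16, 0.04, 0, 0, 0, 0], [0, 0, 0, 0, 0, 0]]
  ]
}}

```text
clock: 7.9
eef_pos: [0.5999, 0.0376, 0.0593]
tool_rot: [0.815, 0.58, 0.0, 0.0]
ft_force: [0.0, 0.1, 0.0]
grip_width: 0.0169
```

```bash
python3 st.py
python3 - <<'E'
from h import *
wrist("w7")
E
```

```text
7.9 tray [-4.3 43.6] z 59.3 head 70.89 f [0.  0.1 0. ] w 0.0169 j [0.06 0.57 0.01 1.01 0.   1.97]
```

View pics/w7.png

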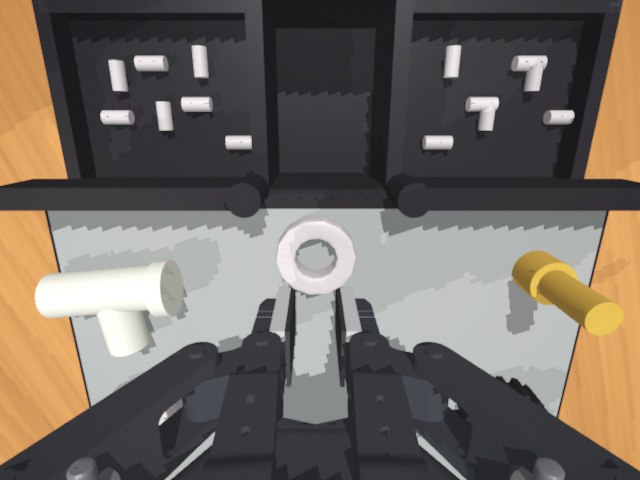

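Ring B at (316,257) is heading into the gap between the posts at (244,200) and (414,200), about 4 mm left of the middle. I'll correct that and push it through.

Call:
{"name": "send_rows", "arguments": {
  "increments": [
    [[0.14, 0.03, 0, 0, 0, 0], [0.14, 0.03, 0, 0, 0, 0], [0.14, 0.03, 0, 0, 0, 0], [0.14, 0, 0, 0, 0, 0], [0.03, 0, 0, 0, 0, 0], [0, 0, 0, 0, 0, 0], [0, 0, 0, 0, 0, 0]]
  ]
}}

```text
clock: 8.82
eef_pos: [0.6133, 0.0632, 0.0593]
tool_rot: [0.815, 0.579, -0.0, -0.0]
ft_force: [0.3, 0.9, 0.1]
grip_width: 0.0171
```

```bash
python3 st.py
python3 - <<'E'
from h import *
wrist("w8")
E
```

```text
8.82 tray [ 0.  72.2] z 59.3 head 70.83 f [0.3 0.9 0.1] w 0.0171 j [ 0.1   0.59  0.06  1.03 -0.    2.01]
```

View pics/w8.png

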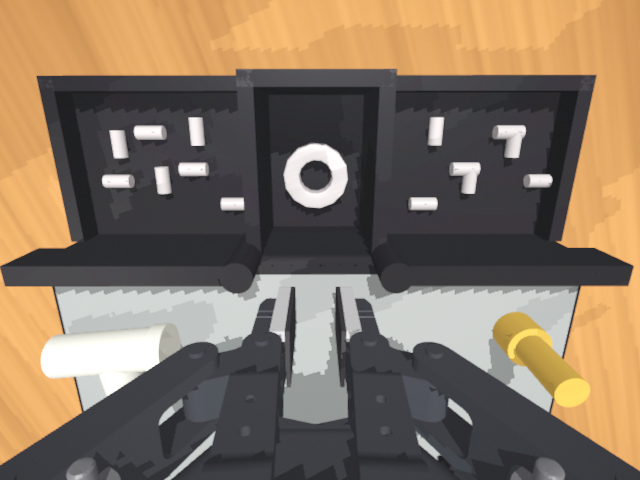

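Ring B lies flat in the slot at (316,176), so the first drop is done. Next is ring C, measured at tray (25,-46).

Call:
{"name": "send_rows", "arguments": {
  "increments": [
    [[0, 0, -0.6, 0, 0, 0], [0, 0, -0.6, 0, 0, 0], [-0.78, 0.12, 0, 0, 0, 0], [-0.78, 0.13, 0, 0, 0, 0], [-0.78, 0.13, 0, 0, 0, 0], [-0.78, 0.12, 0, 0, 0, 0], [0, 0, 0, 0, 0, 0], [0, 0, 0, 0, 0, 0]]
  ]
}}

```text
clock: 9.88
eef_pos: [0.5858, -0.0922, 0.1194]
tool_rot: [0.815, 0.579, 0.0, -0.0]
ft_force: [-1.0, 0.7, -0.2]
grip_width: 0.0169
```

```bash
python3 st.py
python3 - <<'E'
from h import *
from st import T
o,c=wrist("w9");hsv=cv2.cvtColor(c["color"],cv2.COLOR_RGB2HSV)
b=((hsv[...,1]<45)&(hsv[...,2]>198)).astype(np.uint8);b[285:]=0
for k in cv2.findContours(b,0,2)[0]:
    if cv2.contourArea(k)<200: continue
    (u,v),a,_=cv2.fitEllipse(k);print("bright",(u,v),a,T(ray(c,u,v,.06)))
E
```

```text
9.88 tray [ 24.7 -83.8] z 119.4 head 70.81 f [-1.   0.7 -0.2] w 0.0169 j [-0.16  0.5   0.06  1.13  0.    1.75]
bright (316.4534912109375, 196.9184112548828) (54.933467864990234, 55.2818603515625) [ 25.1 -46.4]
bright (467.5180969238281, 136.9038848876953) (18.477819442749023, 21.573261260986328) [102.1 -15.6]
bright (95.03401947021484, 125.25778198242188) (55.05437088012695, 65.37676239013672) [-86.6  -9.2]
bright (75.84484100341797, 17.02652359008789) (25.4450626373291, 71.03063201904297) [-86.6  39.1]
```

View pics/w9.png

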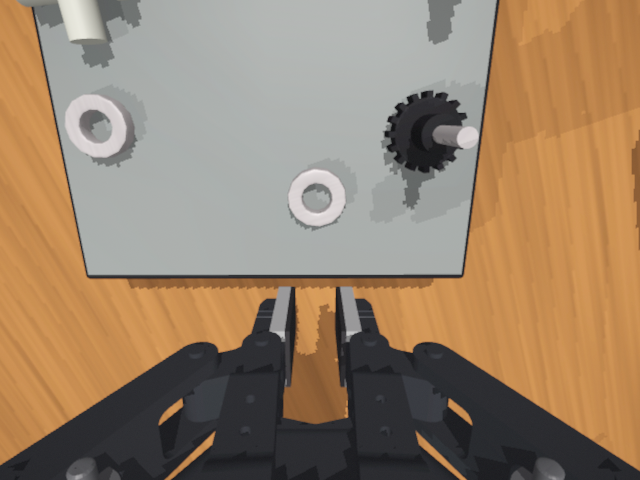

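Ring C at (316,197) is straight ahead of the jaws. I'll go down and start the push, moving away from the gear.

Call:
{"name": "send_rows", "arguments": {
  "increments": [
    [[0, 0, 0.6, 0, 0, 0], [0, 0, 0.6, 0, 0, 0], [0, 0, 0, 0, 0, 0], [0.16, 0, 0, 0, 0, 0], [0.16, -0.02, 0, 0, 0, 0], [0.16, -0.05, 0, 0, 0, 0], [0.16, -0.05, 0, 0, 0, 0], [0.16, -0.05, 0, 0, 0, 0]]
  ]
}}

```text
clock: 10.92
eef_pos: [0.5908, -0.0509, 0.0593]
tool_rot: [0.815, 0.58, -0.0, -0.0]
ft_force: [-0.0, -0.4, -0.1]
grip_width: 0.0171
```

```bash
python3 st.py
python3 - <<'E'
from h import *
wrist("w10")
E
```

```text
10.93 tray [ 16.  -43.1] z 59.3 head 70.85 f [-0.  -0.4 -0.1] w 0.0171 j [-0.09  0.55 -0.02  1.   -0.    1.82]
```

View pics/w10.png

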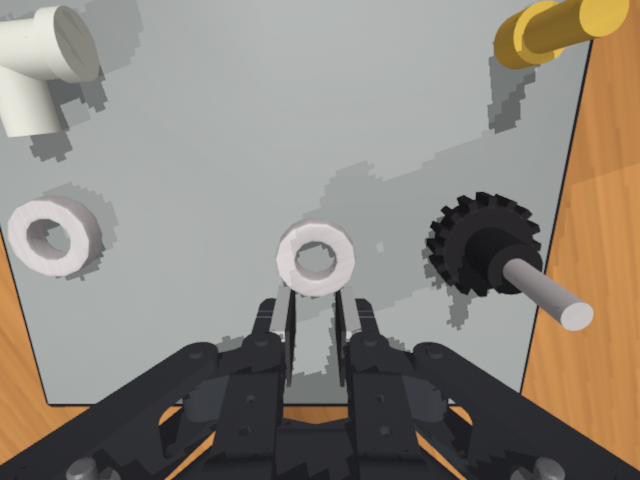

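Run:
```python
from h import *
from st import T
c=dict(np.load("w10.npz"));W=cloud(c)
for u,v in((545,470),(500,430),(430,360),(575,315),(372,320),(620,475)):print((u,v),T(W[v,u]),W[v,u,2].round(3))
```

```text
(545, 470) [ 61.4 -32.6] 0.138
(500, 430) [ 57.3 -32.7] 0.128
(430, 360) [ 48.4 -31.3] 0.105
(575, 315) [ 80.8 -12.9] 0.112
(372, 320) [ 36.5 -36. ] 0.075
(620, 475) [ 72.2 -28.9] 0.142
```

The arm's linkage clears the gear shaft by over 25 mm at the shaft's height, so I'll continue the push.

Call:
{"name": "send_rows", "arguments": {
  "increments": [
    [[0.16, -0.04, 0, 0, 0, 0], [0.16, -0.04, 0, 0, 0, 0], [0.16, -0.04, 0, 0, 0, 0], [0.16, -0.04, 0, 0, 0, 0], [0.16, -0.04, 0, 0, 0, 0], [0.16, -0.04, 0, 0, 0, 0], [0.16, -0.04, 0, 0, 0, 0], [0.16, -0.04, 0, 0, 0, 0]]
  ]
}}

```text
clock: 11.98
eef_pos: [0.5968, 0.0146, 0.0593]
tool_rot: [0.815, 0.58, -0.0, 0.0]
ft_force: [-0.1, -0.4, -0.3]
grip_width: 0.0168
```

Call:
{"name": "send_rows", "arguments": {
  "increments": [
    [[0.16, 0, 0, 0, 0, 0], [0.16, 0, 0, 0, 0, 0], [0.12, 0, 0, 0, 0, 0], [0, 0, 0, 0, 0, 0]]
  ]
}}

```text
clock: 12.48
eef_pos: [0.6043, 0.0354, 0.0593]
tool_rot: [0.815, 0.58, 0.0, -0.0]
ft_force: [0.1, 0.6, -0.6]
grip_width: 0.0177
```

```bash
python3 st.py
python3 - <<'E'
from h import *
wrist("w11")
E
```

```text
12.47 tray [ 0.6 42.9] z 59.3 head 70.88 f [ 0.1  0.6 -0.6] w 0.0177 j [0.06 0.57 0.02 1.02 0.   1.96]
```

View pics/w11.png

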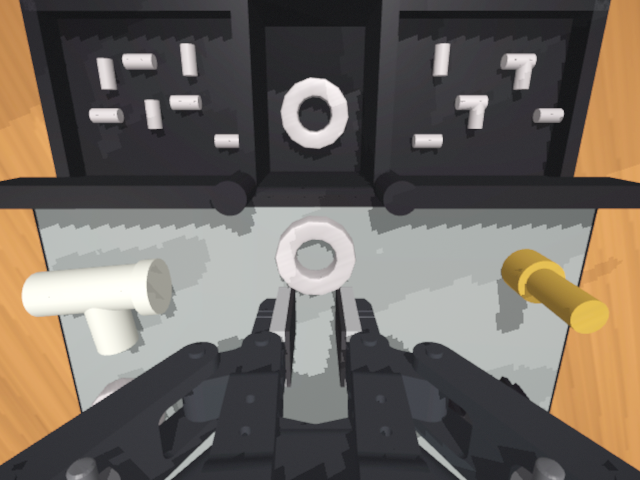

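Ring C at (316,257) is centred on the gap, with ring B in the slot at (315,113). I'll push it through.

Call:
{"name": "send_rows", "arguments": {
  "increments": [
    [[0.15, 0, 0, 0, 0, 0], [0.15, 0, 0, 0, 0, 0], [0.15, 0, 0, 0, 0, 0], [0.15, 0, 0, 0, 0, 0], [0, 0, 0, 0, 0, 0], [0, 0, 0, 0, 0, 0], [0, 0, 0, 0, 0, 0]]
  ]
}}

```text
clock: 13.4
eef_pos: [0.6138, 0.063, 0.0593]
tool_rot: [0.815, 0.579, -0.0, -0.0]
ft_force: [-0.4, -1.3, 0.9]
grip_width: 0.0171
```

```bash
python3 st.py
python3 - <<'E'
from h import *
wrist("w12")
E
```

```text
13.4 tray [ 0.6 72.1] z 59.3 head 70.82 f [-0.4 -1.3  0.9] w 0.0171 j [0.1  0.59 0.06 1.03 0.   2.01]
```

View pics/w12.png

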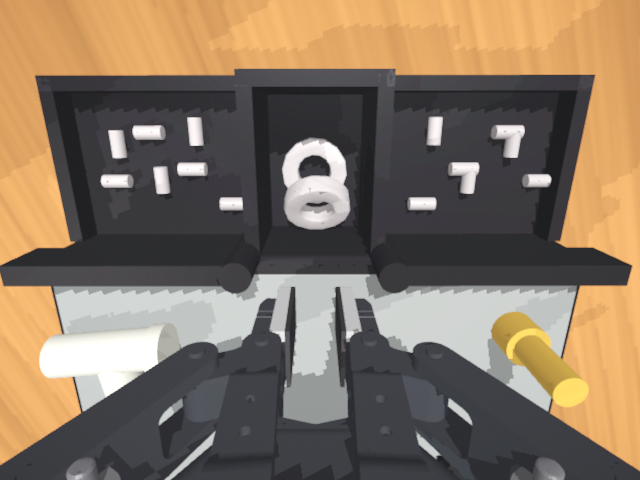

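Ring C dropped too and is leaning on ring B in the slot, at (317,203). For ring A I'll turn the jaws 90° and push it along tray +x first, away from the tee.

Call:
{"name": "send_rows", "arguments": {
  "increments": [
    [[0, 0, -0.6, 0, 0, 0], [0, 0, -0.6, 0, 0, 0], [-0.4, -0.62, 0, 0, 0, 0], [-0.4, -0.62, 0, 0, 0, 0], [-0.4, -0.62, 0, 0, 0, 0], [-0.4, -0.62, 0, 0, 0, 0], [0, 0, 0, 0, 0, 0], [0, 0, 0, 0, 0, 0]]
  ]
}}

```text
clock: 14.45
eef_pos: [0.4715, 0.0283, 0.1199]
tool_rot: [0.815, 0.579, 0.001, 0.001]
ft_force: [-0.1, 0.0, 0.3]
grip_width: 0.0173
```

```bash
python3 st.py
python3 - <<'E'
from h import *
from st import T
o,c=wrist("w13");hsv=cv2.cvtColor(c["color"],cv2.COLOR_RGB2HSV)
b=((hsv[...,1]<45)&(hsv[...,2]>198)).astype(np.uint8);b[285:]=0
for k in cv2.findContours(b,0,2)[0]:
    if cv2.contourArea(k)<200: continue
    (u,v),a,_=cv2.fitEllipse(k);print("bright",(u,v),a,T(ray(c,u,v,.06)))
E
```

```text
14.45 tray [-122.6   -7. ] z 119.9 head 70.82 f [-0.1  0.   0.3] w 0.0173 j [ 0.06  0.28 -0.28  1.02  0.    1.97]
bright (378.0295715332031, 264.7818298339844) (48.036231994628906, 52.19388961791992) [-87.2  -9. ]
bright (382.9629821777344, 156.82701110839844) (76.55201721191406, 87.0051040649414) [-87.5  51.2]
bright (434.5235595703125, 139.6846160888672) (14.120111465454102, 37.21821975708008) [-61.5  59.8]
```

View pics/w13.png

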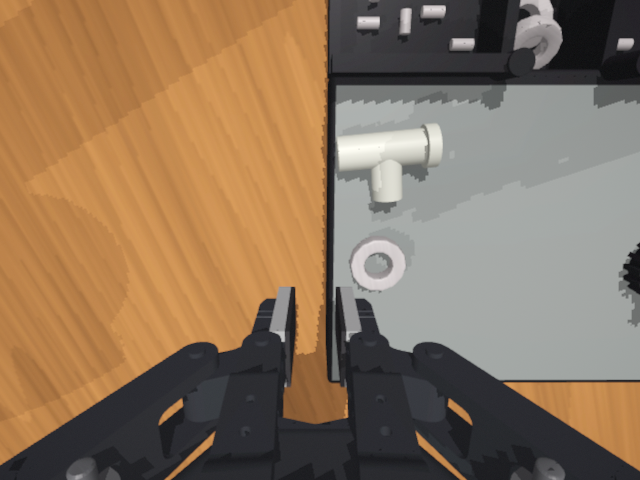

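Call:
{"name": "send_rows", "arguments": {
  "increments": [
    [[0, 0, 0, 0, 0, -1], [0, 0, 0, 0, 0, -1], [0, 0, 0, 0, 0, -1], [0, 0, 0, 0, 0, -1], [0, 0, 0, 0, 0, -1], [0, 0, 0, 0, 0, -1], [0, 0, 0, 0, 0, -1], [0, 0, 0, 0, 0, -1]]
  ]
}}

```text
clock: 15.5
eef_pos: [0.4719, 0.0286, 0.1193]
tool_rot: [0.249, 0.969, 0.0, 0.0]
ft_force: [0.4, 0.6, -0.4]
grip_width: 0.0168
```

Call:
{"name": "send_rows", "arguments": {
  "increments": [
    [[0, 0, 0, 0, 0, -1], [0, 0, 0, 0, 0, 0], [0, 0, 0, 0, 0, 0]]
  ]
}}

```text
clock: 15.88
eef_pos: [0.4711, 0.0284, 0.1192]
tool_rot: [0.168, 0.986, 0.0, 0.0]
ft_force: [0.7, 0.6, -0.1]
grip_width: 0.0172
```

```bash
python3 st.py
```

```text
15.88 tray [-123.1   -7. ] z 119.2 head 160.71 f [ 0.7  0.6 -0.1] w 0.0172 j [ 0.06  0.28 -0.28  1.02 -0.    0.4 ]
```

The wrist view shows ring A at (378,265), tray (-87,-9), with the tee stem ending well clear above it. The turn is done, so I'll go down and push along tray +x.

Call:
{"name": "send_rows", "arguments": {
  "increments": [
    [[0, -0.04, 0.6, 0, 0, 0], [0, 0, 0.59, 0, 0, 0], [0, 0, 0, 0, 0, 0], [-0.16, 0, 0, 0, 0, 0], [-0.16, 0, 0, 0, 0, 0], [-0.16, 0, 0, 0, 0, 0], [-0.16, 0, 0, 0, 0, 0], [0, 0, 0, 0, 0, 0]]
  ]
}}

```text
clock: 16.88
eef_pos: [0.501, 0.0157, 0.06]
tool_rot: [0.167, 0.986, 0.0, 0.001]
ft_force: [0.5, -0.6, 0.1]
grip_width: 0.0168
```

```bash
python3 st.py
python3 - <<'E'
from h import *
from workcell import camera
for n,box in(("top",(230,150,380,290)),("scene",(255,200,420,330))):
    im=camera(n)["color"];x0,y0,x1,y1=box
    cv2.imwrite(f"pics/{n}2.png",cv2.resize(im[y0:y1,x0:x1,::-1],None,fx=4,fy=4,interpolation=cv2.INTER_CUBIC))
E
```

```text
16.88 tray [-90.6  -9.4] z 60.0 head 160.81 f [ 0.5 -0.6  0.1] w 0.0168 j [ 0.03  0.4  -0.28  0.89 -0.    0.37]
```

View pics/top2.png

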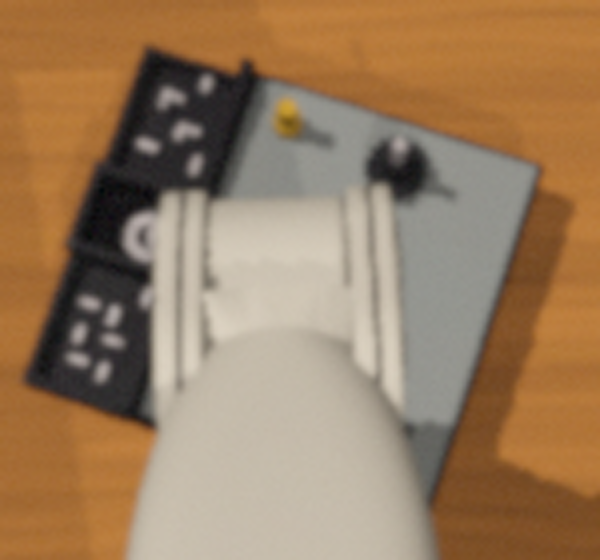

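View pics/scene2.png

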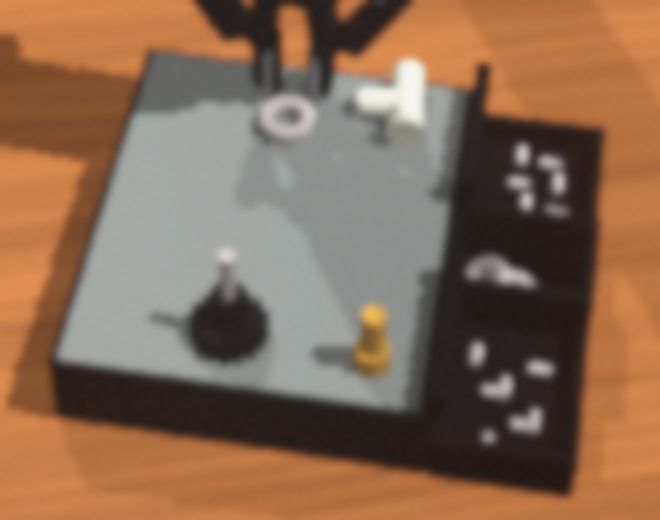

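The scene view shows ring A at (288,117) nested between the fingertips, and the tee hasn't moved. I'll carry on to the centre line and then back off.

Call:
{"name": "send_rows", "arguments": {
  "increments": [
    [[-0.16, 0, 0, 0, 0, 0], [-0.16, 0, 0, 0, 0, 0], [-0.16, 0, 0, 0, 0, 0], [-0.16, 0, 0, 0, 0, 0], [-0.16, 0, 0, 0, 0, 0], [-0.16, 0, 0, 0, 0, 0], [-0.16, 0, 0, 0, 0, 0], [-0.16, 0, 0, 0, 0, 0]]
  ]
}}

```text
clock: 17.98
eef_pos: [0.561, -0.0052, 0.0598]
tool_rot: [0.166, 0.986, 0.0, -0.0]
ft_force: [-0.6, 0.3, -0.9]
grip_width: 0.0171
```

Call:
{"name": "send_rows", "arguments": {
  "increments": [
    [[0, 0, 0, 0, 0, 0], [0.3, 0, 0, 0, 0, 0], [0.2, 0, -0.6, 0, 0, 0], [0, 0, -0.6, 0, 0, 0], [0, -0.8, 0, 0, 0, 1], [0, 0, 0, 0, 0, 1], [0, 0, 0, 0, 0, 1], [0, 0, 0, 0, 0, 1]]
  ]
}}

```text
clock: 18.98
eef_pos: [0.5234, -0.0347, 0.1199]
tool_rot: [0.496, 0.868, -0.0, -0.0]
ft_force: [0.9, 0.5, -0.5]
grip_width: 0.0172
```

Call:
{"name": "send_rows", "arguments": {
  "increments": [
    [[0, 0, 0, 0, 0, 1], [0, 0, 0, 0, 0, 1], [0, 0, 0, 0, 0, 1], [0, 0, 0, 0, 0, 1], [0, 0, 0, 0, 0, 1], [0, 0, 0, 0, 0, 0], [0, 0, 0, 0, 0, 0]]
  ]
}}

```text
clock: 19.85
eef_pos: [0.5236, -0.0346, 0.1198]
tool_rot: [0.814, 0.581, -0.0, -0.0]
ft_force: [-0.6, 0.0, -0.1]
grip_width: 0.0173
```

```bash
python3 st.py
python3 - <<'E'
from h import *
from st import T
o,c=wrist("w14");hsv=cv2.cvtColor(c["color"],cv2.COLOR_RGB2HSV)
b=((hsv[...,1]<45)&(hsv[...,2]>198)).astype(np.uint8);b[285:]=0
for k in cv2.findContours(b,0,2)[0]:
    if cv2.contourArea(k)<200: continue
    (u,v),a,_=cv2.fitEllipse(k);print("bright",(u,v),a,T(ray(c,u,v,.06)))
E
```

```text
19.85 tray [-52.8 -49.5] z 119.8 head 70.98 f [-0.6  0.  -0.1] w 0.0173 j [-0.07  0.37 -0.14  1.06  0.    1.84]
bright (243.24783325195312, 63.147823333740234) (93.57019805908203, 99.41507720947266) [-87.8  53.3]
```

View pics/w14.png

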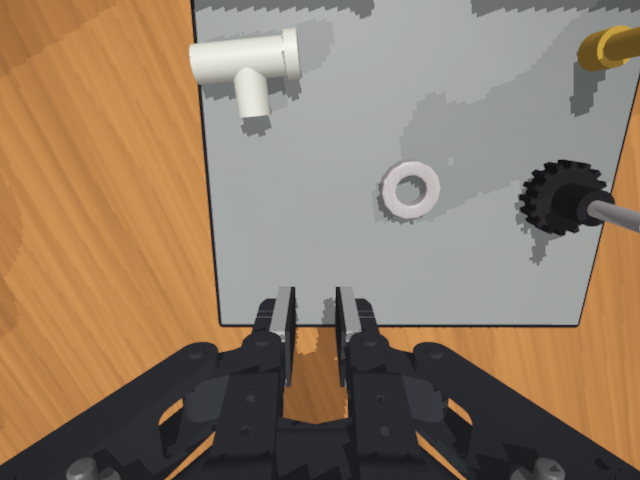

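Run:
```python
from h import *
from st import T
c=dict(np.load("w14.npz"));print(T(ray(c,411,190,.06)))
```

```text
[-2.2 -8.6]
```

Ring A is at (411,190), tray (-2,-9), clear of the gear. I'll move in behind it, go down and push.

Call:
{"name": "send_rows", "arguments": {
  "increments": [
    [[0.03, 0.5, 0, 0, 0, 0], [0.03, 0.51, 0, 0, 0, 0], [0, 0, 0.6, 0, 0, 0], [0, 0, 0.6, 0, 0, 0], [0, 0, 0, 0, 0, 0], [0.16, 0, 0, 0, 0, 0], [0.16, 0, 0, 0, 0, 0], [0.16, 0, 0, 0, 0, 0]]
  ]
}}

```text
clock: 20.9
eef_pos: [0.5805, -0.025, 0.0599]
tool_rot: [0.815, 0.58, 0.0, 0.0]
ft_force: [-0.6, 0.0, -0.2]
grip_width: 0.0174
```

```bash
python3 st.py
python3 - <<'E'
from h import *
wrist("w15")
E
```

```text
20.9 tray [ -2.2 -21.9] z 59.9 head 70.88 f [-0.6  0.  -0.2] w 0.0174 j [-0.04  0.53 -0.05  0.99 -0.    1.86]
```

View pics/w15.png

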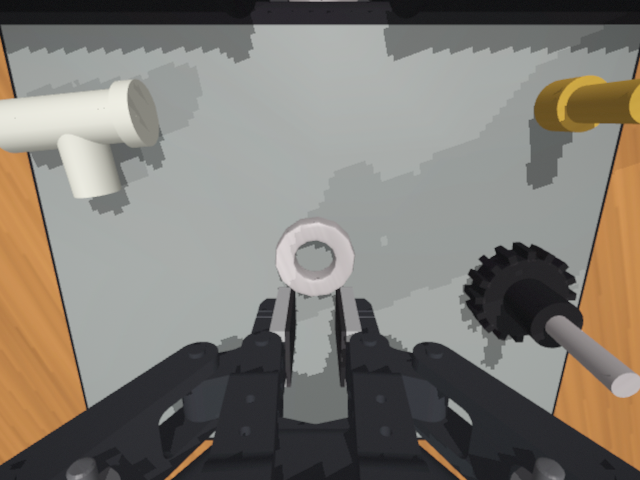

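Ring A at (315,257) is nested and nearly in line with the gap. I'll push it on through.

Call:
{"name": "send_rows", "arguments": {
  "increments": [
    [[0.16, 0.01, 0, 0, 0, 0], [0.16, 0.01, 0, 0, 0, 0], [0.16, 0.01, 0, 0, 0, 0], [0.16, 0.01, 0, 0, 0, 0], [0.16, 0.01, 0, 0, 0, 0], [0.16, 0, 0, 0, 0, 0], [0.16, 0, 0, 0, 0, 0], [0.16, 0, 0, 0, 0, 0]]
  ]
}}

```text
clock: 21.95
eef_pos: [0.6038, 0.0344, 0.0598]
tool_rot: [0.815, 0.58, 0.0, -0.0]
ft_force: [0.0, -1.3, -0.1]
grip_width: 0.017
```

Call:
{"name": "send_rows", "arguments": {
  "increments": [
    [[0.15, 0, 0, 0, 0, 0], [0.15, 0, 0, 0, 0, 0], [0.15, 0, 0, 0, 0, 0], [0.15, 0, 0, 0, 0, 0], [0, 0, 0, 0, 0, 0], [0, 0, 0, 0, 0, 0], [0, 0, 0, 0, 0, 0]]
  ]
}}

```text
clock: 22.82
eef_pos: [0.6134, 0.0621, 0.0598]
tool_rot: [0.815, 0.579, -0.0, -0.0]
ft_force: [1.0, -0.1, -0.2]
grip_width: 0.0173
```

```bash
python3 st.py
python3 - <<'E'
from h import *
wrist("w16")
E
```

```text
22.82 tray [ 0.6 71.1] z 59.8 head 70.82 f [ 1.  -0.1 -0.2] w 0.0173 j [0.1  0.59 0.06 1.04 0.   2.01]
```

View pics/w16.png

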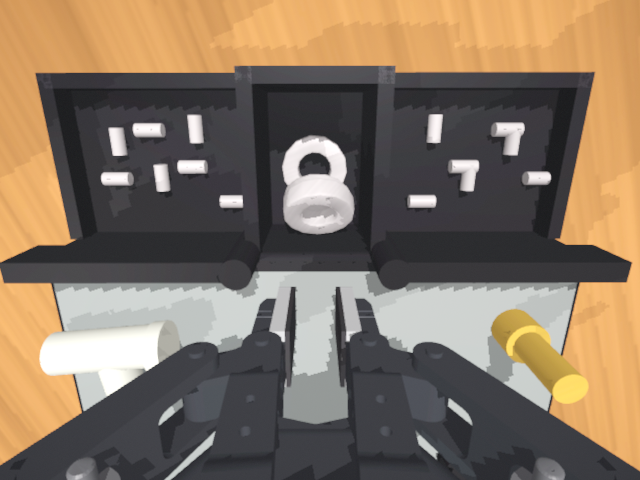

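All three rings are in the slot, with ring A stacked on ring C at (318,205). I'll lift clear and check their heights.

Call:
{"name": "send_rows", "arguments": {
  "increments": [
    [[0, 0, -0.6, 0, 0, 0], [0, 0, -0.6, 0, 0, 0], [0, 0, -0.5, 0, 0, 0], [0, 0, 0, 0, 0, 0], [0, 0, 0, 0, 0, 0]]
  ]
}}

```text
clock: 23.5
eef_pos: [0.613, 0.0621, 0.1439]
tool_rot: [0.815, 0.579, -0.001, -0.0]
ft_force: [0.7, 0.7, -0.1]
grip_width: 0.0172
```

```bash
python3 st.py
python3 - <<'E'
from h import *
from st import T
from workcell import camera
o,c=wrist("w17");W=cloud(c);hsv=cv2.cvtColor(c["color"],cv2.COLOR_RGB2HSV)
P=W.reshape(-1,3);m=((hsv[...,1]<45)&(hsv[...,2]>150)).ravel()
import st
d=(P[:,:2]-st.org)@np.c_[st.ex,st.ey]*1000
s=m&(abs(d[:,0])<25)&(d[:,1]>98)&(d[:,1]<160)
print("ring px",s.sum(),"z pct",np.percentile(P[s,2],[1,25,50,75,99]).round(4),"x",d[s,0].min(),d[s,0].max(),"y",d[s,1].min(),d[s,1].max())
t=dict(camera("top"));i=t["color"][150:290,230:380,::-1];cv2.imwrite("pics/top3.png",cv2.resize(i,None,fx=4,fy=4))
s_=dict(camera("scene"))["color"][:,:,::-1];cv2.imwrite("pics/scene3.png",s_)
E
```

```text
23.5 tray [ 0.1 70.9] z 143.9 head 70.83 f [ 0.7  0.7 -0.1] w 0.0172 j [ 0.1   0.52  0.17  1.22 -0.    2.01]
ring px 2538 z pct [0.0039 0.0142 0.0313 0.0412 0.2782] x -16.62691254708298 16.890769977774987 y 98.00400113337066 148.2158655152907
```

View pics/w17.png

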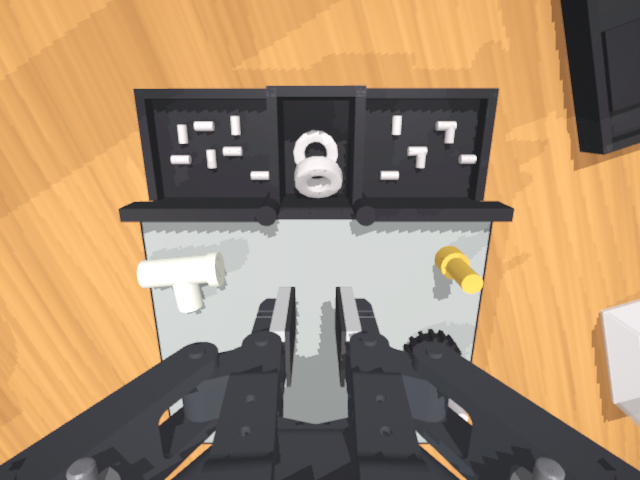

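View pics/scene3.png

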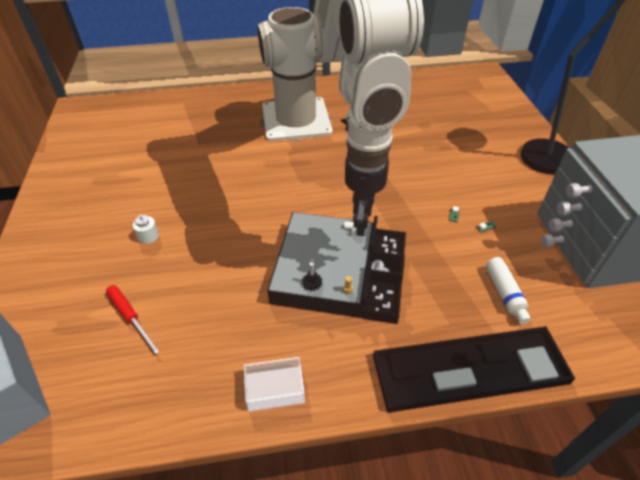

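Run:
```python
from h import *
import st
c=dict(np.load("w17.npz"));W=cloud(c);hsv=cv2.cvtColor(c["color"],cv2.COLOR_RGB2HSV)
m=(hsv[...,1]<45)&(hsv[...,2]>150);m[:125]=0;m[200:]=0;m[:,:290]=0;m[:,345:]=0
for v in range(128,200,5):
    us=np.where(m[v])[0]
    if len(us):
        p=W[v,us];print(v,us.min(),us.max(),"z",(p[:,2]*1000).min().round(1),np.median(p[:,2]*1000).round(1),(p[:,2]*1000).max().round(1),"y",st.T(np.median(p,0))[1])
```

```text
133 304 326 z 4.5 13.8 14.8 y 138.7
138 299 332 z 4.2 13.9 278.2 y 135.5
143 295 335 z 5.2 13.8 14.8 y 131.9
148 294 337 z 4.5 13.5 15.0 y 128.5
153 293 337 z 1.7 13.3 15.8 y 125.1
158 294 336 z 3.8 14.7 40.0 y 123.4
163 296 336 z 13.2 40.7 278.2 y 121.5
168 296 339 z 19.4 43.2 46.4 y 118.6
173 295 341 z 33.9 42.7 44.2 y 115.2
178 295 341 z 10.0 39.2 41.6 y 110.0
183 295 341 z 4.8 31.8 38.4 y 105.8
188 297 339 z 27.0 31.5 34.2 y 102.7
193 302 333 z 27.7 29.5 31.9 y 99.8
```

The top ring's upper face runs from z 31 mm to about 45 mm. That puts its centre near z 35 mm and tray y 112 mm, below the 43 mm limit. The arm is clear, so I'll hand in.

Run:
```python
from workcell import *
print(job_done())
```

```text
the job is handed in; nothing more can be done
None
```

All three rings are in the slot, and I handed the job in at about 24 s of the 61 s allowed. I slid them in one at a time with the part-closed fingertips, and each had dropped before the next reached the gap. The third went across the deck to the centre line first, to keep clear of the tee, and then through the gap.

**Last checks:**
- **Rings:** the first lies flat on the slot floor. The second and third lean on it in a stack, so not all three lie flat. By the depth picture the top ring's centre is about 35 mm above the table (limit 43 mm), around 112 mm along tray y, and within 17 mm of the slot's centre line.
- **Other things:** in the last pictures the gear, tee, nipple and the things on the table are where they started. I judged the gear and the table items by eye and didn't measure them.
- **Arm:** it was stopped with the TCP about 94 mm above the deck, touching nothing. The forces I read during the job were within about 1.5 N.

**Disagreement:** the first estimate of the tray's position, from the deck's edge, was about 5 mm off along y because of the dark edge. I used the gap posts instead; they measured 57.9 mm apart against 58 mm expected.

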